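Move the charged battery packs to the carrier tray in order

ROBOT

A 6-joint arm with a two-finger parallel gripper is mounted at the origin on the work surface. World frame = base frame: x ahead of the robot, y to its left, z up, the work surface at z = 0. Lengths are in m, angles in rad, forces in N, time in s.
With the tool pointing down it reaches from about 0.325 to 0.85 m from the base axis. Payload 15.5 kg.
Tool frame: the origin (TCP) lies at the very end of the fingers, on their centre line; the grasp point (between the pads) lies 19 mm behind it; z points along the fingers, y is the line along which they close (so a half turn about z gives the same grasp; the last joint's range is limited). The gripper opens to 91 mm and grips with 3 to 60 N. Pads are 32 mm wide; open, the fingers measure 118 mm over their backs; the gripper's body (76 mm by 178 mm) begins 60 mm behind the grasp point.
Start: joints at [-1.409, 0.494, 1.345, -0, 1.302, -0.096], TCP at [0.159, -0.604, 0.214] pointing down, gripper open.
Joint ranges: [-2.91, 2.91], [-0.82, 2.16], [0.22, 2.67], [-1.22, 4.37], [0.12, 2.79], [-3.08, 3.08]. Speed limits (rad/s): [1.89, 1.89, 2.57, 3.01, 3.01, 3.01].

INTERFACE

Orientations are given as a rotation vector (axis times angle).
In Python, from workcell import arm gives the robot as it stands.
- The arm moves only by the tool play_rows, never from a script. Its argument "targets" is a list of rows, each a list of 7 numbers: the turn, a rotation vector about the tool's x, y, z in degrees, then the shift along the tool's x, y, z in mm, then the opening, from -1 (shut) to 1 (fully open). In form: [[ax, ay, az, tx, ty, tz, grip], ...]. A call has 1 to 8 rows; each row is the pose to reach, as a shift and turn from the pose commanded when the call began, along the tool's axes at that moment; what a row does not reach only later rows make up. A row lasts 1/8 s, in which the tool goes at most 62.5 mm and 10.7 degrees, less where a joint would pass 70% of its speed; a pose out of reach is approached as far as the arm can. A call with a gripper value outside its range is refused whole. The fingers move at their own pace and stop on an object; "grip_force" is the grip in N (left out, the last holds). Time passes only in rows, so rows that repeat a pose let the fingers close. It gives the time, the measured TCP pose, the force, the opening and the grip force at its end, in the units of the state.
- arm.state(): the state, without advancing time (a new reading comes with each control period).
- arm.snapshot(name): name is "scene" or "top"; returns (picture, depth): 400x640x3 uint8, red, green, blue; 400x640 float32, m along the optical axis (not along the pixel's ray), 0 where there is no reading.
- arm.camera_model(name): a dict with "K" (3x3 intrinsics, pixels), "distortion" ([k1, k2, p1, p2, k3] as OpenCV has them; the pictures are not rectified), "rvec" (rotation vector, rad) and "tvec" (3), from world to camera coordinates, as OpenCV has them. Camera axes: x right, y down, z forward; pixel columns grow to the right and rows downward; lengths in m; the calibration is good to about 2 mm. A picture is of the moment at which its call begins. camera_model takes no time and is no camera call.
- arm.job_done(): hands the job in; it is judged then, once.
The state is a dict: "clock": time; "q": joint angles; "joint_vel": joint speeds; "effort": joint torques, N m; "eef_pos": TCP position; "eef_rot": TCP orientation; "ft_force": force on the tool from outside, world axes, zero at the start; "ft_torque": the same for the moment, N m; "grip_width": finger opening in m; "gripper_force": force on a finger pad.
Only numpy, scipy, OpenCV 4.12 (cv2) and the standard library are available. Lean on these libraries where they do the work, as an engineer would, in place of code of your own. Each camera call takes 0.05 s, during which the arm holds its last target. There are 200 camera calls.

TASK

Charging is finished: move the four battery packs from the cradles of the charging bank into the four bays of the grey carrier tray, one pack to a bay, keeping the left-to-right order in which they stand on the charger so that the charge log still matches. Each pack must stand in its bay on its narrow long edge, as it does in the cradle, flat on the floor and lying along the bay. Set the packs down; do not drop them.

Things in the scene. Friction and masses are not known exactly. Their poses are not given: they have to be found in the camera images.
- pack_long_thick: Loose battery pack, a hard black plastic box with a pale label strip, the biggest pack: long and thick. 138 mm long (its x), 34 mm thick (its y), 46 mm high (its z), about 0.40 kg. It stands on its narrow long edge in its own cradle and simply lifts out. Origin: centre of its underside. Grip it across its thickness from above, at mid-length.
- pack_long_thin: Loose battery pack, a hard black plastic box with a pale label strip, long like the biggest pack but clearly thinner. 138 mm long (its x), 22 mm thick (its y), 46 mm high (its z), about 0.27 kg. It stands on its narrow long edge in its own cradle and simply lifts out. Origin: centre of its underside. Grip it across its thickness from above, at mid-length.
- pack_short_thick: Loose battery pack, a hard black plastic box with a pale label strip, thick like the biggest pack but two thirds of its length. 92 mm long (its x), 34 mm thick (its y), 46 mm high (its z), about 0.27 kg. It stands on its narrow long edge in its own cradle and simply lifts out. Origin: centre of its underside. Grip it across its thickness from above, at mid-length.
- pack_mini: Loose battery pack, a hard black plastic box with a pale label strip, the smallest pack: shortest, thin and a little lower than the rest. 72 mm long (its x), 24 mm thick (its y), 40 mm high (its z), about 0.13 kg. It stands on its narrow long edge in its own cradle and simply lifts out. Origin: centre of its underside. Grip it across its thickness from above, at mid-length.
- cradle_long_thick: Fixed grey cradle where pack_long_thick stands at the start; it stays and marks that pack's place in the row. Base 164 (x) by 60 (y) by 12 mm high; round the pocket a lip 8 mm higher with 3 mm play; grey contact block at +x, x = 72 to 82 mm, 40 mm high. Origin: centre of its underside, the pack stands 12 mm above it.
- cradle_long_thin: Fixed grey cradle where pack_long_thin stands at the start; it stays and marks that pack's place in the row. Base 164 (x) by 60 (y) by 12 mm high; round the pocket a lip 8 mm higher with 3 mm play; grey contact block at +x, x = 72 to 82 mm, 40 mm high. Origin: centre of its underside, the pack stands 12 mm above it.
- cradle_short_thick: Fixed grey cradle where pack_short_thick stands at the start; it stays and marks that pack's place in the row. Base 164 (x) by 60 (y) by 12 mm high; round the pocket a lip 8 mm higher with 3 mm play; grey contact block at +x, x = 49 to 82 mm, 40 mm high. Origin: centre of its underside, the pack stands 12 mm above it.
- cradle_mini: Fixed grey cradle where pack_mini stands at the start; it stays and marks that pack's place in the row. Base 164 (x) by 60 (y) by 12 mm high; round the pocket a lip 8 mm higher with 3 mm play; grey contact block at +x, x = 39 to 82 mm, 40 mm high. Origin: centre of its underside, the pack stands 12 mm above it.
- charger: Fixed charging bank: aluminium plate 200 (x) by 290 (y) by 8 mm, cradles on it in a row at y = +102, +34, -34, -102 mm, left to right as seen from the robot; behind them (x = 100 to 162 mm) a dark power unit 56 mm high. Origin: centre of the plate's underside, on the table; x away from the robot, y to the left, turned up to 0.2 rad.
- tray: Fixed grey tray 176 (x) by 290 (y) mm, steel handles front and back, left or right of the charger. Four bays at x = 0, y = +102, +34, -34, -102 mm (left to right as seen from the robot), each 160 (x) by 50 mm (y), floor 4 mm above the origin, rim and ridges 18 mm above it. Origin: centre of the underside, on the table; x away from the robot, y left, turned up to 0.2 rad.
Not all that is in view belongs to the job. Leave any blue or red look-alike of the pack_long_thin alone.

How it is judged:
By the outcome, as a careful person would: the job done as asked, in the order asked, and still so for the second after the job is handed in, with the robot touching nothing.
It also fails if it takes over 115 s, if anything falls off the work surface, if the arm or the gripper's body presses on something with over 40 N, if the wrist force passes 120 N, or if a joint passes its speed limit or range.

## Working session

There is one attempt and no reset: what is moved stays moved. The work goes in short steps, Python scripts to look and compute and a tool call to move; the robot and the scene stay as the last step left them, time stands still between calls to the robot, and variables do not carry over. Pictures are saved under pics/ and viewed, at most 14 in all, crops included, and the job is handed in when it is done.

Besides the shell and the picture viewer there is one more tool, called after "Request:" as name(argument=value, ...) on one line, values as JSON. play_rows: Moves the arm, as the interface text tells. Its arguments: {"type":"object","properties":{"targets":{"type":"array"},"grip_force":{"type":"number"}},"required":["targets"]}

```bash
mkdir -p pics; ls; python3 - <<'E'
from workcell import arm
import cv2,numpy as np
for n in ("top","scene"):
    p,d=arm.snapshot(n); cv2.imwrite(f"pics/{n}0.png",p[:,:,::-1]); np.savez(f"{n}0.npz",p=p,d=d)
    m=arm.camera_model(n); print(n,m, (d==0).mean())
print(arm.state())
E
```

```text
pics
top {'K': array([[402.97287311,   0.        , 316.60744228],
       [  0.        , 402.97287311, 197.34189455],
       [  0.        ,   0.        ,   1.        ]]), 'distortion': array([-0.09259476,  0.        ,  0.        ,  0.        ,  0.        ]), 'rvec': array([ 2.17304376, -2.2027659 ,  0.10911151]), 'tvec': array([0.01077024, 0.42770017, 1.09284454])} 0.0040625
scene {'K': array([[391.61634845,   0.        , 314.57254768],
       [  0.        , 391.61634845, 205.61996622],
       [  0.        ,   0.        ,   1.        ]]), 'distortion': array([-0.04710369,  0.        ,  0.        ,  0.        ,  0.        ]), 'rvec': array([ 1.46369865,  2.14695108, -0.84957213]), 'tvec': array([ 0.12779028, -0.28860627,  1.17928267])} 0.0039140625
{'clock': 0.1, 'q': array([-1.40850281e+00,  4.94105071e-01,  1.34607377e+00, -1.91861697e-05,
        1.30252166e+00, -9.54796434e-02]), 'joint_vel': array([-0.00067936, -0.00123263, -0.00182886, -0.00220239,  0.00093105,
       -0.00250015]), 'effort': array([ 2.69690048e-03, -8.80242491e+01, -3.82547092e+01,  7.04808743e-02,
        4.80149675e-02, -9.95037226e-06]), 'eef_pos': array([ 0.15928165, -0.60399731,  0.21340628]), 'eef_rot': array([-3.11443661e+00, -4.03654726e-01,  8.71324275e-05]), 'ft_force': array([-0.02421402, -0.66936257, -0.17805904]), 'ft_torque': array([-0.02271469,  0.02241567, -0.01258277]), 'gripper_force': 0.0, 'grip_width': 0.09103314240195136}
```

View pics/top0.png

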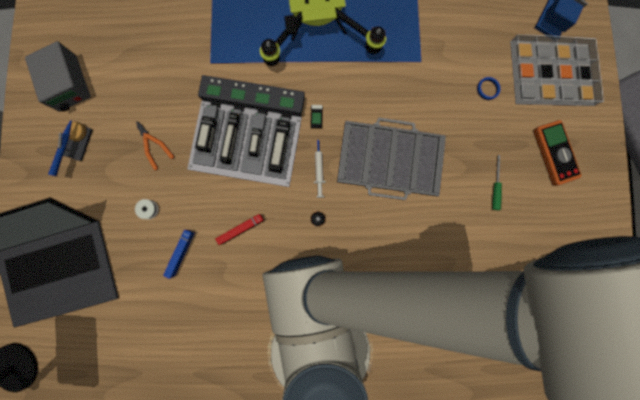

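View pics/scene0.png

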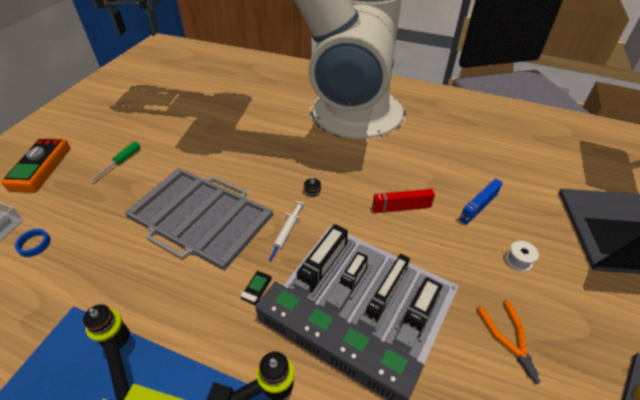

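The top view shows the charger centred near (248,143). Its packs, left to right, are short_thick (205,133), long_thin (230,138), mini (255,141) and long_thick (280,144). The tray is at (391,158). Look-alikes to leave alone are the red bar (240,229), the blue bar (179,253), the syringe (319,168) and the small green-screen box (317,116). Next I'll measure the packs and the tray.

```bash
cat > h.py <<'E'
import numpy as np,cv2
from workcell import arm
from scipy.spatial.transform import Rotation as R
def rays(n,uv):
    m=arm.camera_model(n); u=cv2.undistortPoints(np.asarray(uv,float).reshape(-1,1,2),m["K"],m["distortion"]).reshape(-1,2)
    Rm=cv2.Rodrigues(m["rvec"])[0]; c=-Rm.T@m["tvec"]
    return c,np.c_[u,np.ones(len(u))]@Rm
def plane(n,uv,z):
    c,d=rays(n,uv); return c+d*((z-c[2])/d[:,2])[:,None]
def cloud(n,dep):
    v,u=np.mgrid[0:400,0:640]; c,d=rays(n,np.c_[u.ravel(),v.ravel()])
    return (c+d*dep.ravel()[:,None]).reshape(400,640,3)
def rect(xy):
    (c,s,a)=cv2.minAreaRect((np.asarray(xy)[:,:2]*1000).astype(np.float32))
    if s[0]<s[1]: s=s[::-1]; a+=90
    return np.round(c,1),np.round(s,1),round((a+90)%180-90,2)
E
python3 - <<'E'
from h import *
f=np.load("top0.npz");p,d=f["p"],f["d"];X=cloud("top",d)
print("table z std",X[200:225,340:380,2].mean(),X[200:225,340:380,2].std())
hsv=cv2.cvtColor(p,cv2.COLOR_RGB2HSV)
def comp(m,z,amin,tag):
    n,l,s,c=cv2.connectedComponentsWithStats(m.astype(np.uint8))
    for i in range(1,n):
        if s[i,4]>amin:
            v,u=np.where(l==i); print(tag,np.round(c[i],1),s[i,4],rect(plane("top",np.c_[u,v],z)),"z",np.round(np.median(X[v,u,2]),4))
roi=np.zeros((400,640),bool);roi[70:190,180:310]=1
comp(roi&(hsv[...,2]>175)&(hsv[...,1]<70),.066,15,"label")
comp(roi&(X[...,2]>.0575),.066,30,"high")
r=np.zeros((400,640),bool);r[112:205,330:452]=1
m=r&(hsv[...,1]<60)
comp(m,.018,300,"tray")
m2=cv2.morphologyEx(m.astype(np.uint8),cv2.MORPH_OPEN,np.ones((7,7)))
comp(m2,.018,300,"tray-open")
comp(roi&(hsv[...,1]<70)&(X[...,2]<.05),.008,300,"plate")
a=cv2.resize(p[65:195,180:320],None,fx=3.4,fy=3.4,interpolation=cv2.INTER_CUBIC);b=cv2.resize(X[65:195,180:320,2],None,fx=2.3,fy=3.4,interpolation=0)
b=np.repeat((np.clip(b/.08,0,1)*255).astype(np.uint8)[...,None],3,2)
cv2.imwrite("pics/c1.png",np.hstack([a,b])[:,:,::-1])
E
```

```text
table z std 0.0031467211779586347 0.07105758439806815
high [228.4 137.2] 431 (array([588.6, 239.1]), array([135.8,  24.2]), -11.31) z 0.0647
high [203.7 132.8] 440 (array([601.6, 306.6]), array([91. , 37.6]), -10.34) z 0.065
high [278.1 144.6] 662 (array([566.9, 106.2]), array([138.1,  34.9]), -10.59) z 0.0649
high [253.4 140.4] 174 (array([577. , 172.1]), array([70.2, 22.9]), -9.14) z 0.0596
tray [391.3 158.2] 6548 (array([ 535.2, -207. ]), array([288.4, 221.6]), 81.08) z 0.0052
tray-open [391.3 158.2] 6297 (array([ 535.3, -207.1]), array([288.4, 182.5]), 81.08) z 0.0049
plate [245.2 142.4] 5757 (array([592.9, 207.2]), array([298.2, 219.2]), 79.85) z 0.0179
```

View pics/c1.png

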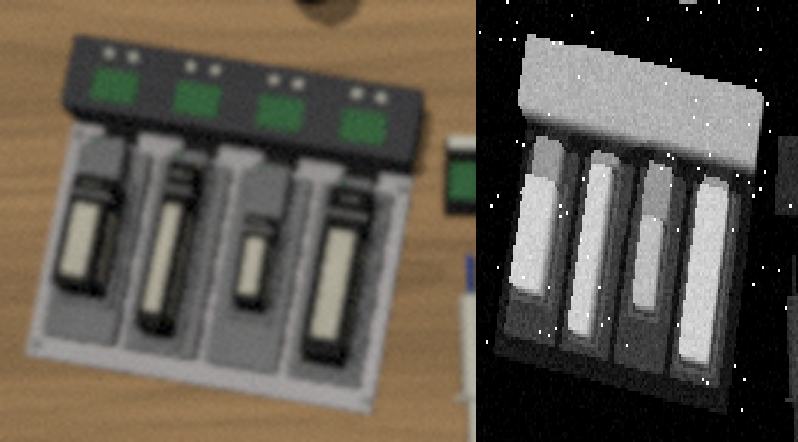

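The crop confirms the order: short_thick, long_thin, mini, long_thick. The measured sizes match the description, and the centres fit a 68 mm pitch at a charger yaw of -10°. Next I'll plan the hops.

```bash
cat >> h.py <<'E'
S10,C10=np.sin(np.radians(10)),np.cos(np.radians(10)); S9,C9=np.sin(np.radians(8.9)),np.cos(np.radians(8.9))
Y=[102,34,-34,-102]
PICK=[(583.5+S10*y,206+C10*y) for y in Y]; BAY=[(535.2+S9*y,-207.1+C9*y) for y in Y]
def rot(psi):
    c,s=np.cos(np.radians(psi)),np.sin(np.radians(psi)); return np.array([[c,s,0],[s,-c,0],[0,0,-1]])
def chain(wps,start=None):
    s=arm.state(); Rc=R.from_rotvec(s["eef_rot"]).as_matrix(); p=s["eef_pos"]*1000
    for x,y,z,psi in wps:
        Rd=rot(psi); t=np.array([x,y,z])
        print("->",np.round(t),psi,"az etc",np.round(R.from_matrix(Rc.T@Rd).as_rotvec(degrees=True),1),"shift",np.round(Rc.T@(t-p),1))
        Rc,p=Rd,t
E
python3 - <<'E'
from h import *
print(np.round(PICK,1),np.round(BAY,1))
w=[]
for i in range(4): w+=[(*PICK[i],150 if i else 200,-10),(*BAY[i],150,-8.9)]
chain(w)
E
```

```text
[[601.2 306.5]
 [589.4 239.5]
 [577.6 172.5]
 [565.8 105.5]] [[ 551.  -106.3]
 [ 540.5 -173.5]
 [ 529.9 -240.7]
 [ 519.4 -307.9]]
-> [601. 306. 200.] -10 az etc [-0.1  0.  24.8] shift [ 659.4 -767.7   14.3]
-> [ 551. -106.  150.] -8.9 az etc [ 0.   0.  -1.1] shift [ 22.2 415.2  50. ]
-> [589. 239. 150.] -10 az etc [0.  0.  1.1] shift [ -15.5 -347.6    0. ]
-> [ 540. -174.  150.] -8.9 az etc [ 0.   0.  -1.1] shift [ 23.5 415.2   0. ]
-> [578. 173. 150.] -10 az etc [0.  0.  1.1] shift [ -16.8 -347.6    0. ]
-> [ 530. -241.  150.] -8.9 az etc [ 0.   0.  -1.1] shift [ 24.8 415.2   0. ]
-> [566. 106. 150.] -10 az etc [0.  0.  1.1] shift [ -18.2 -347.6    0. ]
-> [ 519. -308.  150.] -8.9 az etc [ 0.   0.  -1.1] shift [ 26.1 415.2   0. ]
```

Request:
play_rows(targets=[[0,0,8,330,-384,7,0.19],[0,0,16,330,-384,7,0.19],[0,0,24.8,330,-384,7,0.19],[0,0,24.8,330,-384,7,0.19],[0,0,24.8,330,-384,7,0.19],[0,0,24.8,330,-384,7,0.19],[0,0,24.8,330,-384,7,0.19],[0,0,24.8,330,-384,7,0.19]], grip_force=25)

```text
clock: 1.1
eef_pos: [0.3783, -0.1528, 0.2071]
eef_rot: [3.129, -0.275, 0.0]
ft_force: [1.3, -0.5, -0.2]
grip_width: 0.0541
gripper_force: 0.0
```

```bash
python3 -c "
from h import *
chain([(*PICK[0],180,-10)])"
```

```text
-> [601. 306. 180.] -10 az etc [ 0.  -0.  -0.1] shift [ 139.4 -491.1   27.1]
```

Request:
play_rows(targets=[[0,0,0,139,-489,27,0.19],[0,0,0,139,-489,27,0.19],[0,0,0,139,-489,27,0.19],[0,0,0,139,-489,27,0.19],[0,0,0,139,-489,27,0.19],[0,0,0,139,-489,27,0.19],[0,0,0,139,-489,27,0.19],[0,0,0,139,-489,27,0.19]])

```text
clock: 2.1
eef_pos: [0.5962, 0.2965, 0.1801]
eef_rot: [3.129, -0.274, -0.001]
ft_force: [0.6, -0.9, -0.8]
grip_width: 0.0544
gripper_force: 0.0
```

Request:
play_rows(targets=[[0,0,0,0,0,0,0.19],[0,0,0,0,0,0,0.19],[0,0,0,0,0,0,0.19]])

```text
clock: 2.48
eef_pos: [0.5954, 0.2933, 0.1806]
eef_rot: [3.129, -0.276, -0.001]
ft_force: [-0.5, 0.3, -0.3]
grip_width: 0.0542
gripper_force: 0.0
```

```bash
python3 -c "
from h import *
p,d=arm.snapshot('scene'); cv2.imwrite('pics/s1.png',cv2.resize(p[180:400,200:500],None,fx=2.6,fy=2.6)[:,:,::-1])
chain([(*PICK[0],40,-10)])"
```

```text
-> [601. 306.  40.] -10 az etc [ 0.   0.  -0.1] shift [  3.2 -13.9 140.8]
```

View pics/s1.png

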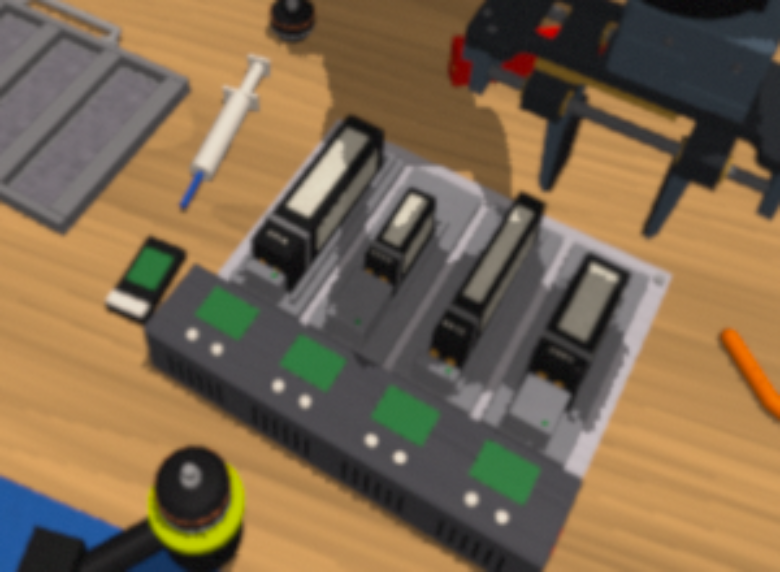

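The view shows the open fingers near (610,150), above and in line with the right-hand pack in this view, short_thick at (580,310). The charger is undisturbed, so I'll correct by 14 mm and descend.

Request:
play_rows(targets=[[0,0,0,3,-14,20,0.19],[0,0,0,3,-14,60,0.19],[0,0,0,3,-14,60,0.19],[0,0,0,3,-14,60,0.19]])

```text
clock: 3.02
eef_pos: [0.6016, 0.3079, 0.1212]
eef_rot: [-3.129, 0.275, -0.001]
ft_force: [0.2, 0.3, 0.3]
grip_width: 0.0542
gripper_force: 0.0
```

```bash
python3 -c "
from h import *
chain([(*PICK[0],40,-10)])"
```

```text
-> [601. 306.  40.] -10 az etc [-0. -0. -0.] shift [-0.2  1.6 81.2]
```

Request:
play_rows(targets=[[0,0,0,0,1,35,0.19],[0,0,0,0,1,60,0.19],[0,0,0,0,1,75,0.19],[0,0,0,0,1,81,0.19],[0,0,0,0,1,81,0.19],[0,0,0,0,1,81,-0.4],[0,0,0,0,1,81,-0.5],[0,0,0,0,1,81,-0.5]])

```text
clock: 4.03
eef_pos: [0.6013, 0.3069, 0.0401]
eef_rot: [-3.129, 0.275, -0.001]
ft_force: [-0.0, -0.1, 6.0]
grip_width: 0.0344
gripper_force: 24.9
```

Request:
play_rows(targets=[[0,0,0,0,0,0,-0.6],[0,0,0,0,0,0,-0.6],[0,0,0,0,0,-10,-0.6],[0,0,0,0,0,-30,-0.6],[0,0,0,0,0,-70,-0.6],[0,0,0,0,0,-110,-0.6],[0,0,0,0,0,-110,-0.6],[0,0,0,0,0,-110,-0.6]])

```text
clock: 5.03
eef_pos: [0.6007, 0.3067, 0.1496]
eef_rot: [3.129, -0.275, -0.0]
ft_force: [0.2, -0.5, -3.9]
grip_width: 0.0338
gripper_force: 25.0
```

```bash
python3 -c "
from h import *
chain([(*BAY[0],150,-8.9),(*BAY[0],24,-8.9)])"
```

```text
-> [ 551. -106.  150.] -8.9 az etc [ 0.   0.  -1.1] shift [ 2.300e+01  4.153e+02 -3.000e-01]
-> [ 551. -106.   24.] -8.9 az etc [0. 0. 0.] shift [  0.   0. 126.]
```

Request:
play_rows(targets=[[0,0,0,2,35,0,-0.6],[0,0,-1,5,90,0,-0.6],[0,0,-1,8,150,0,-0.6],[0,0,-1,12,210,0,-0.6],[0,0,-1,16,270,0,-0.6],[0,0,-1,19,330,0,-0.6],[0,0,-1,22,385,0,-0.6],[0,0,-1,23,415,0,-0.6]])

```text
clock: 6.02
eef_pos: [0.5501, -0.1082, 0.1485]
eef_rot: [-3.131, 0.25, 0.003]
ft_force: [-0.4, 1.2, -3.5]
grip_width: 0.0341
gripper_force: 25.0
```

Request:
play_rows(targets=[[0,0,0,0,0,0,-0.6],[0,0,0,0,0,30,-0.6],[0,0,0,0,0,60,-0.6],[0,0,0,0,0,75,-0.6],[0,0,0,0,0,75,-0.6]])

```text
clock: 6.65
eef_pos: [0.5508, -0.1051, 0.0736]
eef_rot: [-3.131, 0.246, 0.004]
ft_force: [-0.0, 0.5, -2.5]
grip_width: 0.0341
gripper_force: 25.0
```

```bash
python3 -c "
from h import *
p,d=arm.snapshot('scene'); cv2.imwrite('pics/s2.png',cv2.resize(p[130:320,100:320],None,fx=3,fy=3)[:,:,::-1])
chain([(*BAY[0],24,-8.9)])"
```

```text
-> [ 551. -106.   24.] -8.9 az etc [-0.   0.  -0.1] shift [-0.3  0.9 50.5]
```

View pics/s2.png

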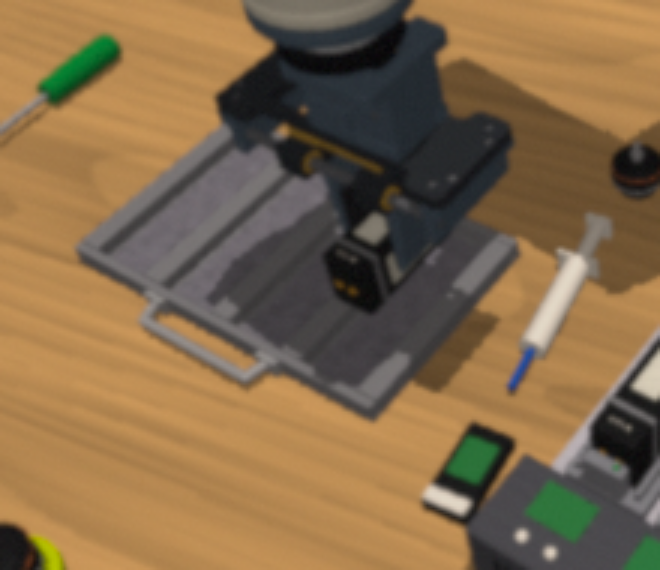

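short_thick, at (360,270), hangs level over the robot's leftmost bay and lies along it. I'll lower it gently.

Request:
play_rows(targets=[[0,0,0,0,1,20,-0.6],[0,0,0,0,1,35,-0.6],[0,0,0,0,1,43,-0.6],[0,0,0,0,1,47,-0.6],[0,0,0,0,1,49,-0.6],[0,0,0,0,1,50,-0.6],[0,0,0,0,1,50,-0.6]])

```text
clock: 7.58
eef_pos: [0.5514, -0.1069, 0.0247]
eef_rot: [3.132, -0.247, 0.0]
ft_force: [-0.0, 0.7, -3.5]
grip_width: 0.0339
gripper_force: 25.0
```

Request:
play_rows(targets=[[0,0,0,0,0,0.5,-0.6],[0,0,0,0,0,1,-0.6],[0,0,0,0,0,1,-0.6]])

```text
clock: 7.95
eef_pos: [0.5514, -0.1069, 0.0241]
eef_rot: [3.132, -0.247, 0.001]
ft_force: [-2.7, 0.8, 6.9]
grip_width: 0.0341
gripper_force: 25.0
```

The force reversed to +6.9 N, so the pack is on the floor. I'll release it and rise, then go to the second pack.

Request:
play_rows(targets=[[0,0,0,0,0,0,-0.1],[0,0,0,0,0,0,0.1],[0,0,0,0,0,0,0.1],[0,0,0,0,0,-20,0.1],[0,0,0,0,0,-70,0.1],[0,0,0,0,0,-126,0.1],[0,0,0,0,0,-126,0.1],[0,0,0,0,0,-126,0.1]])

```text
clock: 8.95
eef_pos: [0.551, -0.1068, 0.1493]
eef_rot: [-3.132, 0.247, 0.0]
ft_force: [0.3, 0.3, -0.7]
grip_width: 0.05
gripper_force: 0.0
```

```bash
python3 -c "
from h import *
chain([(*PICK[1],130,-10)])"
```

```text
-> [589. 239. 130.] -10 az etc [-0.  0.  1.] shift [ -16.5 -348.    19.3]
```

Request:
play_rows(targets=[[0,0,0,-3,-50,0,0],[0,0,1,-6,-105,0,0],[0,0,1,-8,-165,0,0],[0,0,1,-11,-225,5,0],[0,0,1,-14,-285,10,0],[0,0,1,-16,-330,15,0],[0,0,1,-16.5,-348,19,0],[0,0,1,-16.5,-348,19,0]])

```text
clock: 9.95
eef_pos: [0.5888, 0.2398, 0.1289]
eef_rot: [3.129, -0.272, -0.004]
ft_force: [0.8, -0.0, -0.0]
grip_width: 0.0456
gripper_force: 0.0
```

Request:
play_rows(targets=[[0,0,0,0,0,0,0],[0,0,0,0,0,25,0],[0,0,0,0,0,25,0]])

```text
clock: 10.32
eef_pos: [0.5886, 0.2378, 0.1043]
eef_rot: [3.128, -0.277, -0.005]
ft_force: [0.0, 0.3, -0.3]
grip_width: 0.0456
gripper_force: 0.0
```

```bash
python3 -c "
from h import *
chain([(*PICK[1],40,-10)])"
```

```text
-> [589. 239.  40.] -10 az etc [ 0.1  0.2 -0.1] shift [ 0.7 -1.9 64.3]
```

Request:
play_rows(targets=[[0,0,0,1,-2,30,0],[0,0,0,1,-2,50,0],[0,0,0,1,-2,60,0],[0,0,0,1,-2,64,0],[0,0,0,1,-2,64,0],[0,0,0,1,-2,64,-0.5],[0,0,0,1,-2,64,-0.8],[0,0,0,1,-2,64,-0.8]])

```text
clock: 11.32
eef_pos: [0.5911, 0.2412, 0.0418]
eef_rot: [-3.129, 0.275, -0.001]
ft_force: [-1.6, -0.7, 3.0]
grip_width: 0.0221
gripper_force: 25.0
```

Request:
play_rows(targets=[[0,0,0,0,0,0,-0.8],[0,0,0,0,0,0,-0.8],[0,0,0,0,0,-10,-0.8],[0,0,0,0,0,-30,-0.8],[0,0,0,0,0,-70,-0.8],[0,0,0,0,0,-110,-0.8],[0,0,0,0,0,-110,-0.8],[0,0,0,0,0,-110,-0.8]])

```text
clock: 12.32
eef_pos: [0.5904, 0.2411, 0.151]
eef_rot: [3.129, -0.275, -0.001]
ft_force: [-0.4, 0.3, -3.0]
grip_width: 0.022
gripper_force: 25.0
```

```bash
python3 -c "
from h import *
chain([(*BAY[1],150,-8.9)])"
```

```text
-> [ 540. -174.  150.] -8.9 az etc [ 0.   0.  -1.1] shift [ 23.  417.    1.1]
```

Request:
play_rows(targets=[[0,0,0,2,35,0,-0.8],[0,0,-1,5,90,0,-0.8],[0,0,-1,8,150,0,-0.8],[0,0,-1,12,210,0,-0.8],[0,0,-1,16,270,0,-0.8],[0,0,-1,19,330,0,-0.8],[0,0,-1,22,385,0,-0.8],[0,0,-1,23,417,0,-0.8]])

```text
clock: 13.32
eef_pos: [0.5396, -0.1757, 0.1501]
eef_rot: [-3.131, 0.25, 0.004]
ft_force: [0.8, -0.6, -2.8]
grip_width: 0.0217
gripper_force: 25.0
```

Request:
play_rows(targets=[[0,0,0,0,0,0,-0.8],[0,0,0,0,0,30,-0.8],[0,0,0,0,0,60,-0.8],[0,0,0,0,0,75,-0.8],[0,0,0,0,0,75,-0.8]])

```text
clock: 13.95
eef_pos: [0.5403, -0.1726, 0.0755]
eef_rot: [-3.131, 0.246, 0.004]
ft_force: [-0.6, 0.0, -2.8]
grip_width: 0.0219
gripper_force: 25.0
```

```bash
python3 -c "
from h import *
chain([(*BAY[1],26,-8.9)])"
```

```text
-> [ 540. -174.   26.] -8.9 az etc [-0.   0.1 -0.1] shift [ 0.4  0.9 49.5]
```

Request:
play_rows(targets=[[0,0,0,0,1,20,-0.8],[0,0,0,0,1,35,-0.8],[0,0,0,0,1,43,-0.8],[0,0,0,0,1,47,-0.8],[0,0,0,0,1,48,-0.8],[0,0,0,0,1,49,-0.8],[0,0,0,0,1,49.5,-0.8],[0,0,0,0,1,49.5,-0.8]])

```text
clock: 14.95
eef_pos: [0.5409, -0.1744, 0.0271]
eef_rot: [3.132, -0.247, 0.0]
ft_force: [-0.4, 0.1, -2.3]
grip_width: 0.0218
gripper_force: 25.0
```

Request:
play_rows(targets=[[0,0,0,0,0,0.7,-0.8],[0,0,0,0,0,1.2,-0.8],[0,0,0,0,0,1.2,-0.8]])

```text
clock: 15.32
eef_pos: [0.5408, -0.1744, 0.0258]
eef_rot: [-3.132, 0.247, -0.0]
ft_force: [0.1, -0.5, -1.2]
grip_width: 0.0221
gripper_force: 25.0
```

Request:
play_rows(targets=[[0,0,0,0,0,0.5,-0.8],[0,0,0,0,0,0.8,-0.8],[0,0,0,0,0,0.8,-0.8]])

```text
clock: 15.7
eef_pos: [0.5409, -0.1744, 0.0258]
eef_rot: [3.132, -0.247, 0.001]
ft_force: [-4.8, 1.1, 15.1]
grip_width: 0.022
gripper_force: 25.0
```

Contact is made. I'll release and go to the third pack.

Request:
play_rows(targets=[[0,0,0,0,0,0,-0.3],[0,0,0,0,0,0,-0.05],[0,0,0,0,0,0,-0.05],[0,0,0,0,0,-20,-0.05],[0,0,0,0,0,-70,-0.05],[0,0,0,0,0,-124,-0.05],[0,0,0,0,0,-124,-0.05],[0,0,0,0,0,-124,-0.05]])

```text
clock: 16.7
eef_pos: [0.5405, -0.1743, 0.1488]
eef_rot: [-3.132, 0.247, 0.0]
ft_force: [-0.3, 0.7, -1.0]
grip_width: 0.0435
gripper_force: 0.0
```

```bash
python3 -c "
from h import *
chain([(*PICK[2],130,-10)])"
```

```text
-> [578. 173. 130.] -10 az etc [-0.  0.  1.] shift [ -17.8 -348.3   18.8]
```

Request:
play_rows(targets=[[0,0,0,-3,-50,0,0],[0,0,1,-6,-105,0,0],[0,0,1,-8,-165,0,0],[0,0,1,-11,-225,5,0],[0,0,1,-14,-285,10,0],[0,0,1,-17,-330,15,0],[0,0,1,-18,-349,19,0],[0,0,1,-18,-349,19,0]])

```text
clock: 17.7
eef_pos: [0.5771, 0.1736, 0.1286]
eef_rot: [3.129, -0.272, -0.003]
ft_force: [-0.5, -0.4, 0.1]
grip_width: 0.0455
gripper_force: 0.0
```

Request:
play_rows(targets=[[0,0,0,0,0,0,0],[0,0,0,0,0,25,0],[0,0,0,0,0,25,0]])

```text
clock: 18.08
eef_pos: [0.5768, 0.1716, 0.1039]
eef_rot: [3.128, -0.277, -0.004]
ft_force: [-0.2, 0.3, 0.6]
grip_width: 0.0458
gripper_force: 0.0
```

```bash
python3 -c "
from h import *
chain([(*PICK[2],40,-10)])"
```

```text
-> [578. 173.  40.] -10 az etc [ 0.1  0.2 -0.1] shift [ 0.8 -1.1 63.9]
```

Request:
play_rows(targets=[[0,0,0,0,0,30,0],[0,0,0,0,0,50,0],[0,0,0,0,0,60,0],[0,0,0,0,0,65,0],[0,0,0,0,0,65,0],[0,0,0,0,0,65,-0.5],[0,0,0,0,0,65,-0.8],[0,0,0,0,0,65,-0.8]])

```text
clock: 19.08
eef_pos: [0.578, 0.1732, 0.0404]
eef_rot: [-3.129, 0.274, -0.001]
ft_force: [-0.8, -0.7, 4.0]
grip_width: 0.0239
gripper_force: 25.0
```

Request:
play_rows(targets=[[0,0,0,0,0,0,-0.8],[0,0,0,0,0,0,-0.8],[0,0,0,0,0,-10,-0.8],[0,0,0,0,0,-30,-0.8],[0,0,0,0,0,-70,-0.8],[0,0,0,0,0,-110,-0.8],[0,0,0,0,0,-110,-0.8],[0,0,0,0,0,-110,-0.8]])

```text
clock: 20.08
eef_pos: [0.5773, 0.173, 0.1496]
eef_rot: [3.129, -0.275, -0.001]
ft_force: [0.3, 0.1, -1.7]
grip_width: 0.0239
gripper_force: 25.0
```

```bash
python3 -c "
from h import *
chain([(*BAY[2],150,-8.9)])"
```

```text
-> [ 530. -241.  150.] -8.9 az etc [ 0.   0.  -1.1] shift [ 2.540e+01  4.157e+02 -3.000e-01]
```

Request:
play_rows(targets=[[0,0,0,2,35,0,-0.8],[0,0,-1,5,90,0,-0.8],[0,0,-1,8,150,0,-0.8],[0,0,-1,12,210,0,-0.8],[0,0,-1,16,270,0,-0.8],[0,0,-1,20,330,0,-0.8],[0,0,-1,24,385,0,-0.8],[0,0,-1,25.5,416,0,-0.8]])

```text
clock: 21.08
eef_pos: [0.5292, -0.2433, 0.1486]
eef_rot: [-3.131, 0.25, 0.003]
ft_force: [-0.1, 1.1, -1.0]
grip_width: 0.0241
gripper_force: 25.0
```

Request:
play_rows(targets=[[0,0,0,0,0,0,-0.8],[0,0,0,0,0,30,-0.8],[0,0,0,0,0,60,-0.8],[0,0,0,0,0,75,-0.8],[0,0,0,0,0,75,-0.8]])

```text
clock: 21.7
eef_pos: [0.5299, -0.2401, 0.074]
eef_rot: [-3.131, 0.246, 0.004]
ft_force: [1.0, 0.4, -1.2]
grip_width: 0.0241
gripper_force: 25.0
```

```bash
python3 -c "
from h import *
chain([(*BAY[2],24.4,-8.9)])"
```

```text
-> [ 530. -241.   24.] -8.9 az etc [-0.1  0.1 -0.1] shift [ 0.3  0.7 49.6]
```

Request:
play_rows(targets=[[0,0,0,0,0,20,-0.8],[0,0,0,0,0,35,-0.8],[0,0,0,0,0,43,-0.8],[0,0,0,0,0,47,-0.8],[0,0,0,0,0,48.5,-0.8],[0,0,0,0,0,49.5,-0.8],[0,0,0,0,0,50,-0.8],[0,0,0,0,0,50,-0.8]])

```text
clock: 22.7
eef_pos: [0.5305, -0.241, 0.0251]
eef_rot: [3.132, -0.247, 0.0]
ft_force: [0.4, -1.0, -1.9]
grip_width: 0.0235
gripper_force: 25.0
```

Request:
play_rows(targets=[[0,0,0,0,0,0.5,-0.8],[0,0,0,0,0,0.8,-0.8],[0,0,0,0,0,0.8,-0.8]])

```text
clock: 23.08
eef_pos: [0.5305, -0.241, 0.0244]
eef_rot: [3.132, -0.247, 0.0]
ft_force: [-2.6, 0.7, 3.8]
grip_width: 0.0242
gripper_force: 25.0
```

Contact is made here too. I'll release and go to the last pack, long_thick.

Request:
play_rows(targets=[[0,0,0,0,0,0,-0.3],[0,0,0,0,0,0,-0.05],[0,0,0,0,0,0,-0.05],[0,0,0,0,0,-20,-0.05],[0,0,0,0,0,-70,-0.05],[0,0,0,0,0,-125,0.1],[0,0,0,0,0,-125,0.19],[0,0,0,0,0,-125,0.19]])

```text
clock: 24.08
eef_pos: [0.5302, -0.2408, 0.149]
eef_rot: [-3.132, 0.247, 0.0]
ft_force: [-0.7, -0.1, -0.1]
grip_width: 0.0547
gripper_force: 0.0
```

```bash
python3 -c "
from h import *
chain([(*PICK[3],130,-10)])"
```

```text
-> [566. 106. 130.] -10 az etc [-0.  0.  1.] shift [ -19.2 -347.7   19. ]
```

Request:
play_rows(targets=[[0,0,0,-3,-50,0,0.19],[0,0,1,-6,-105,0,0.19],[0,0,1,-8,-165,0,0.19],[0,0,1,-11,-225,5,0.19],[0,0,1,-14,-285,10,0.19],[0,0,1,-17,-330,15,0.19],[0,0,1,-19,-348,19,0.19],[0,0,1,-19,-348,19,0.19]])

```text
clock: 25.08
eef_pos: [0.5655, 0.1063, 0.1289]
eef_rot: [3.129, -0.272, -0.004]
ft_force: [-0.6, -1.3, 0.0]
grip_width: 0.0543
gripper_force: 0.0
```

Request:
play_rows(targets=[[0,0,0,0,0,0,0.19],[0,0,0,0,0,25,0.19],[0,0,0,0,0,25,0.19]])

```text
clock: 25.45
eef_pos: [0.5653, 0.1044, 0.1041]
eef_rot: [3.129, -0.277, -0.004]
ft_force: [-0.3, -0.8, -0.7]
grip_width: 0.0547
gripper_force: 0.0
```

```bash
python3 -c "
from h import *
chain([(*PICK[3],40,-10)])"
```

```text
-> [566. 106.  40.] -10 az etc [ 0.   0.2 -0.1] shift [ 0.4 -1.3 64.1]
```

Request:
play_rows(targets=[[0,0,0,0,0,30,0.19],[0,0,0,0,0,50,0.19],[0,0,0,0,0,60,0.19],[0,0,0,0,0,65,0.19],[0,0,0,0,0,65,0.19],[0,0,0,0,0,65,-0.4],[0,0,0,0,0,65,-0.6],[0,0,0,0,0,65,-0.6]], grip_force=30)

```text
clock: 26.45
eef_pos: [0.5665, 0.1057, 0.0406]
eef_rot: [-3.13, 0.274, -0.001]
ft_force: [-0.8, -0.9, 5.0]
grip_width: 0.0339
gripper_force: 29.9
```

Request:
play_rows(targets=[[0,0,0,0,0,0,-0.6],[0,0,0,0,0,0,-0.6],[0,0,0,0,0,-10,-0.6],[0,0,0,0,0,-30,-0.6],[0,0,0,0,0,-70,-0.6],[0,0,0,0,0,-110,-0.6],[0,0,0,0,0,-110,-0.6],[0,0,0,0,0,-110,-0.6]])

```text
clock: 27.45
eef_pos: [0.5656, 0.1057, 0.1496]
eef_rot: [3.129, -0.275, -0.002]
ft_force: [-0.4, -0.0, -5.5]
grip_width: 0.034
gripper_force: 29.9
```

```bash
python3 -c "
from h import *
chain([(*BAY[3],150,-8.9)])"
```

```text
-> [ 519. -308.  150.] -8.9 az etc [ 0.   0.1 -1.1] shift [ 2.660e+01  4.153e+02 -4.000e-01]
```

Request:
play_rows(targets=[[0,0,0,2,35,0,-0.6],[0,0,-1,5,90,0,-0.6],[0,0,-1,8,150,0,-0.6],[0,0,-1,12,210,0,-0.6],[0,0,-1,16,270,0,-0.6],[0,0,-1,21,330,0,-0.6],[0,0,-1,25,385,0,-0.6],[0,0,-1,26.5,416,0,-0.6]])

```text
clock: 28.45
eef_pos: [0.5186, -0.3108, 0.1484]
eef_rot: [-3.13, 0.25, 0.004]
ft_force: [0.4, 0.7, -5.7]
grip_width: 0.0342
gripper_force: 29.9
```

Request:
play_rows(targets=[[0,0,0,0,0,0,-0.6],[0,0,0,0,0,30,-0.6],[0,0,0,0,0,60,-0.6],[0,0,0,0,0,75,-0.6],[0,0,0,0,0,75,-0.6]])

```text
clock: 29.08
eef_pos: [0.5194, -0.3075, 0.074]
eef_rot: [-3.13, 0.246, 0.004]
ft_force: [-0.1, 0.1, -4.9]
grip_width: 0.034
gripper_force: 29.9
```

```bash
python3 -c "
from h import *
chain([(*BAY[3],24.6,-8.9)])"
```

```text
-> [ 519. -308.   25.] -8.9 az etc [-0.1  0.1 -0.1] shift [ 0.2  0.4 49.4]
```

Request:
play_rows(targets=[[0,0,0,0,0,20,-0.6],[0,0,0,0,0,35,-0.6],[0,0,0,0,0,43,-0.6],[0,0,0,0,0,47,-0.6],[0,0,0,0,0,48.5,-0.6],[0,0,0,0,0,49.5,-0.6],[0,0,0,0,0,50,-0.6],[0,0,0,0,0,50,-0.6]])

```text
clock: 30.08
eef_pos: [0.52, -0.3086, 0.0253]
eef_rot: [3.132, -0.247, 0.0]
ft_force: [0.7, -0.5, -4.4]
grip_width: 0.0337
gripper_force: 29.9
```

Request:
play_rows(targets=[[0,0,0,0,0,0.5,-0.6],[0,0,0,0,0,0.8,-0.6],[0,0,0,0,0,0.8,-0.6]])

```text
clock: 30.45
eef_pos: [0.52, -0.3086, 0.0246]
eef_rot: [3.132, -0.247, 0.0]
ft_force: [-1.8, 1.1, 2.2]
grip_width: 0.0336
gripper_force: 29.9
```

Request:
play_rows(targets=[[0,0,0,0,0,0,-0.1],[0,0,0,0,0,0,0.1],[0,0,0,0,0,0,0.1],[0,0,0,0,0,-20,0.1],[0,0,0,0,0,-70,0.1],[0,0,0,0,0,-126,0.1],[0,0,0,0,0,-180,0.1],[0,0,0,0,0,-180,0.1]])

```text
clock: 31.45
eef_pos: [0.5218, -0.3099, 0.2088]
eef_rot: [3.128, -0.247, 0.01]
ft_force: [0.5, -0.4, -1.3]
grip_width: 0.0499
gripper_force: 0.0
```

Request:
play_rows(targets=[[0,0,0,-50,30,0,0.1],[0,0,0,-100,80,0,0.1],[0,0,0,-150,130,0,0.1],[0,0,0,-200,180,0,0.1],[0,0,0,-250,220,0,0.1],[0,0,0,-270,240,0,0.1],[0,0,0,-270,240,0,0.1],[0,0,0,-270,240,0,0.1]])

```text
clock: 32.45
eef_pos: [0.2156, -0.5027, 0.2037]
eef_rot: [-3.131, 0.248, 0.0]
ft_force: [0.7, 0.3, 0.2]
grip_width: 0.0501
gripper_force: 0.0
```

```bash
python3 - <<'E'
from h import *
p,d=arm.snapshot("top");q,_=arm.snapshot("scene");X=cloud("top",d)
m=(X[...,2]>.035)&(X[...,2]<.07); r=np.zeros_like(m); r[112:205,330:452]=1; m&=r
n,l,s,c=cv2.connectedComponentsWithStats(m.astype(np.uint8))
for i in range(1,n):
    if s[i,4]>30:
        v,u=np.where(l==i); w=plane("top",np.c_[u,v],.049); k,sz,a=rect(w)
        x,y=k-np.array([535.2,-207.1]); print(k,sz,a,"z",np.median(X[v,u,2]),"in tray",round(x*C9-y*S9,1),round(x*S9+y*C9,1))
a=cv2.resize(p[70:210,180:460],(640,320));b=cv2.resize(q[130:330,100:500],(560,280))
b=cv2.copyMakeBorder(b,0,0,0,80,0); cv2.imwrite("pics/f.png",np.vstack([a,b])[:,:,::-1])
E
```

```text
[ 539.4 -172. ] [139.7  24.4] -9.65 z 0.04807425344274052 in tray -1.3 35.3
[ 551.5 -105. ] [93.9 34.6] -9.53 z 0.04847868053601112 in tray 0.3 103.4
[ 521.  -304.2] [140.5  38.4] -9.69 z 0.048038331033341874 in tray 1.0 -98.1
[ 530.1 -237.8] [72.5 25.4] -7.19 z 0.04244108965996174 in tray -0.3 -31.1
```

View pics/f.png

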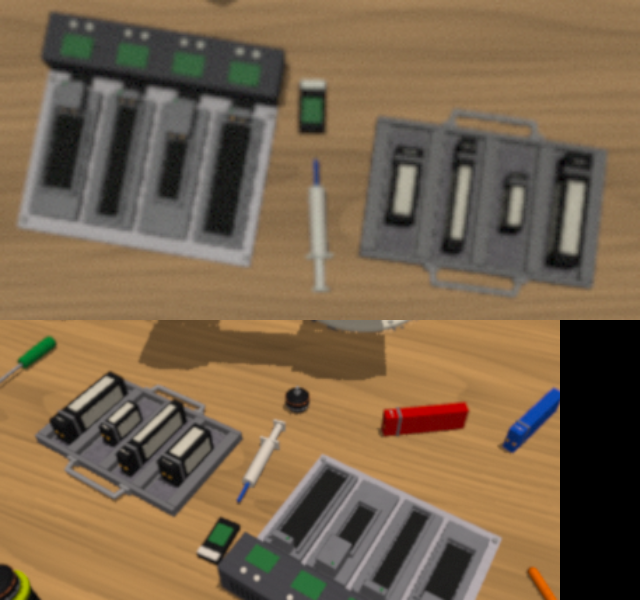

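All four packs stand upright in their bays in the charger's order, seen at (405,187), (462,197), (515,205) and (570,210) in the top crop. Heights and positions are right, the arm is clear and the distractors are untouched.

```bash
python3 -c "
from workcell import arm
print(arm.job_done())"
```

```text
the job is handed in; nothing more can be done
None
```

All four packs were set down upright in the tray bays in their charger order (short_thick, long_thin, mini, long_thick), the final camera check confirmed this, and the job was handed in at about 33 s on the robot's clock.

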